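# Hold the bag clip open around the medication card

### The arm

A 6-joint arm with a two-finger parallel gripper is mounted at the origin on the work surface. World frame = base frame: x ahead of the robot, y to its left, z up, the work surface at z = 0. Lengths are in mm, angles in rad, forces in N, time in s.
With the tool pointing down it reaches from about 350 to 775 mm from the base axis. Payload 7.3 kg.
Tool frame: the origin (TCP) lies at the very end of the fingers, on their centre line; the grasp point (between the pads) lies 19 mm behind it; z points along the fingers, y is the line along which they close (so a half turn about z gives the same grasp; the last joint's range is limited). The gripper opens to 92 mm and grips with 3 to 60 N. Pads are 19 mm wide; open, the fingers measure 130 mm over their backs; the gripper's body (75 mm by 190 mm) begins 47 mm behind the grasp point.
Start: joints at [-1.368, 0.342, 1.524, -0, 1.275, -0.146], TCP at [179.452, -493.398, 226.741] pointing down, gripper open.
Joint ranges: [-2.53, 2.53], [-0.77, 2.02], [0.04, 2.7], [-1, 4.14], [0.28, 2.66], [-3.11, 3.11]. Speed limits (rad/s): [2.57, 2.57, 3.14, 3.14, 3.14, 3.14].

### API

Orientations are given as [roll, pitch, yaw] about the fixed x, y, z axes, in that order (R = Rz(yaw) Ry(pitch) Rx(roll)).
In Python, from plant import get_obs, capture, close_job gives the robot as it stands. The module is installed in compiled form; this text tells all that it offers.
- The arm moves only by the shell command python3 -m handwheel 'ROWS'. ROWS is JSON, a list of rows, each a list of 3 entries, a list of its own where there are three numbers: the turn, a rotation vector about the tool's x, y, z in degrees, then the shift along the tool's x, y, z in m, then the opening, from 0 (shut) to 1 (fully open). A call has 1 to 12 rows; each row is the pose to reach, as a shift and turn from the pose commanded when the call began, along the tool's axes at that moment; what a row does not reach only later rows make up. A row lasts 1/10 s, in which the tool goes at most 50 mm and 8.59 degrees, less where a joint would pass 70% of its speed; a pose out of reach is approached as far as the arm can. A call with a gripper value outside its range is refused whole. The fingers move at their own pace and stop on an object; the grip force is fixed at half the most. Time passes only in rows, so rows that repeat a pose let the fingers close. It gives the time, the measured TCP pose, the force, the opening and the grip force at its end, in the units of the state.
- get_obs(): the state, without advancing time (a new reading comes with each control period).
- capture(name): name is "scene" or "top"; returns a dict with "image" (420x560x3 uint8, red, green, blue), "depth" (420x560 float32, mm along the optical axis (not along the pixel's ray), 0 where there is no reading), "fx", "fy", "cx", "cy" (pixels), "camera_from_world" (4x4, takes a point from world to camera coordinates). Camera axes: x right, y down, z forward; pixel columns grow to the right and rows downward; lengths in mm; the calibration is good to about 2 mm. A picture is of the moment at which its call begins.
- close_job(): hands the job in; it is judged then, once.
The state is a dict: "time": time; "joint_positions": joint angles; "dq": joint speeds; "tau": joint torques, N m; "tool_pos": TCP position; "tcp_rot": TCP orientation; "contact_force": force on the tool from outside, world axes, zero at the start; "moment": the same for the moment, N m; "grip_width": finger opening in mm; "finger_force": force on a finger pad.
Only numpy, scipy, OpenCV 4.12 (cv2) and the standard library are available. Lean on these libraries where they do the work, as an engineer would, in place of code of your own. Each camera call takes 0.05 s, during which the arm holds its last target. There are 200 camera calls.

### The job

The orange spring clip is biting the near rim of the aluminium tray: squeeze its two handles so that it gapes wide, lift it off, and lower the open jaws over the middle of the yellow card's top edge, upright and in line with the card, so that the edge stands well inside the gape, about midway between the jaws, and touches nothing. Finish there, still holding the clip squeezed wide open in the gripper (do not let it bite or let go of it), so that I can slip a second sheet in beside the card. Do not bump or shift the yellow card, and leave the blue card, the bottles, the cup and the pill organizer as they stand.

Things in the scene. Friction and masses are not known exactly. Their poses are not given: they have to be found in the camera images.
- clip: Loose orange peg-style spring clip, 65 g, 36 mm wide. Origin at the middle of its hinge pin (9 mm thick, 42 mm long). Own y along the pin, x the way jaws and handles spread, z up from jaws to handles. It starts biting the tray's near rim: upright, pin 75 mm above the table and 30 mm above the rim top, y along the rim.
- clip_grip (a point): Where to squeeze: midway between the two handle plates (36 mm wide, 3 mm thick), 36 mm above the pin. Shut, they flare outwards to 52 mm over their top edges, 42 mm above the pin; squeezed fully, their outer faces are parallel, 20 mm over the outside, tops 48 mm above the pin. Full opening takes 8 N at the tops (5 N starts it) and meets a stop; gripping with 20 to 40 N is fine.
- clip_mouth (a point): Middle of the mouth between the jaw lips, 42 mm below the pin. The lips (7 mm high) end 45 mm below the pin when shut, 42 mm when wide open. Wide open they gape 31 mm and the jaws measure 50 mm over the outside. Between mouth and pin the card has room to enter by up to 37 mm.
- jaw_far (a joint): Opening angle of the half of the clip on the clip's +x side (handle and jaw in one), rad: 0 = biting a 3 mm sheet, 0.35 = wide open at its stop; sprung shut. Both halves open together when the handles are squeezed.
- jaw_near (a joint): The same for the half on the clip's -x side.
- tray: Fixed aluminium tray, open on top, 160 mm (own x) by 220 mm (own y), 45 mm high, walls 3 mm. Origin at the centre of its underside; the clip sits on the wall at own x = -78.5 mm, the side nearer the robot, anywhere along it. The two bottles stand in its far half.
- card_yellow: Loose stiff yellow plastic card standing upright in a grey weighted foot, 0.6 kg together. Card 3 mm thick (own x), 90 mm wide (own y), its top edge 110 mm above the table; foot 60 x 100 mm, 18 mm high. Origin at the centre of the foot's underside. White dots on both faces.
- card_yellow_top (a point): Middle of the top edge of the yellow card.
- card_blue: Bystander: the same card and foot, in blue. The two cards may have swapped places.
- bottle_a: Bystander: closed brown bottle with white cap, 44 mm across, 85 mm tall, loose in the tray. Origin at its underside.
- bottle_b: Bystander: a second such bottle, loose in the tray.
- cup: Bystander: glass measuring cup, 80 mm across, 95 mm tall, handle on its own +y side. Origin at its underside.
- organizer: Bystander: lime-green seven-day pill organizer, 45 x 168 mm (own x, y), 27 mm high, lids shut. Origin at its underside.

How it is judged:
By the outcome, as a careful person would: the job done as asked, in the order asked, and still so for the second after the job is handed in, while the arm keeps its last pose, push and grip.
It also fails if it takes over 38 s, if anything falls off the work surface, if the arm or the gripper's body presses on something with over 40 N, if the wrist force passes 120 N, or if a joint passes its speed limit or range.

## Working session

There is one attempt and no reset: what is moved stays moved. The work goes in short steps, Python scripts to look and compute and a shell command to move; the robot and the scene stay as the last step left them, time stands still between calls to the robot, and variables do not carry over. Pictures are saved under pics/ and viewed, at most 10 in all, crops included, and the job is handed in when it is done.

```bash
mkdir -p pics; cat > h.py <<'E'
import numpy as np, cv2
from plant import get_obs, capture, close_job
def cloud(c):
    d=c["depth"].astype(float); v,u=np.indices(d.shape)
    P=np.stack([(u-c["cx"])/c["fx"]*d,(v-c["cy"])/c["fy"]*d,d],-1)
    T=np.linalg.inv(np.array(c["camera_from_world"]))
    W=P@T[:3,:3].T+T[:3,3]; W[d==0]=np.nan
    return W
def save(c,n): cv2.imwrite("pics/"+n,c["image"][...,::-1])
E
python3 - <<'E'
from h import *
for n in("top","scene"):
    c=capture(n); save(c,n+"1.png"); np.savez(n+"1.npz",**c)
    print(n,np.linalg.inv(c["camera_from_world"]).round(2).tolist(),c["fx"])
o=get_obs();print(o)
E
```

```text
top [[0.01, -0.99, 0.1, 506.94], [-1.0, -0.0, 0.01, 6.68], [-0.01, -0.1, -0.99, 1256.67], [0.0, 0.0, 0.0, 1.0]] 457.12834283564376
scene [[0.03, 0.83, -0.55, 1047.7], [1.0, -0.03, 0.01, 27.22], [-0.01, -0.55, -0.83, 774.68], [0.0, 0.0, 0.0, 1.0]] 379.98188662278295
{'time': 0.1, 'joint_positions': array([-1.36799520e+00,  3.42715790e-01,  1.52488787e+00, -8.82997469e-06,
        1.27539150e+00, -1.45997515e-01]), 'dq': array([ 1.06359036e-03, -1.22951337e-03, -5.96525717e-03, -2.69113604e-05,
       -5.26820952e-04,  1.44296755e-04]), 'tau': array([ 1.51098975e-03, -4.32004559e+01, -2.44694638e+01,  7.19193695e-02,
        5.25570440e-02, -5.85869043e-05]), 'tool_pos': array([ 179.37805644, -493.03768137,  226.09362117]), 'tcp_rot': array([-3.14020383e+00, -1.95683057e-04,  3.48801082e-01]), 'contact_force': array([ 0.15677733, -0.11064813, -0.26799199]), 'moment': array([-0.00269873, -0.0168463 , -0.00195242]), 'finger_force': 0.0, 'grip_width': 91.54207039751478}
```

View pics/top1.png

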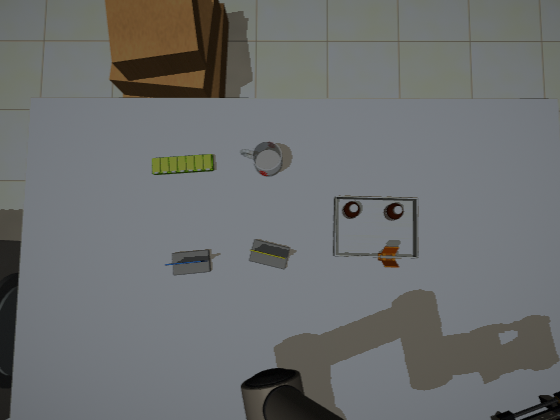

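View pics/scene1.png

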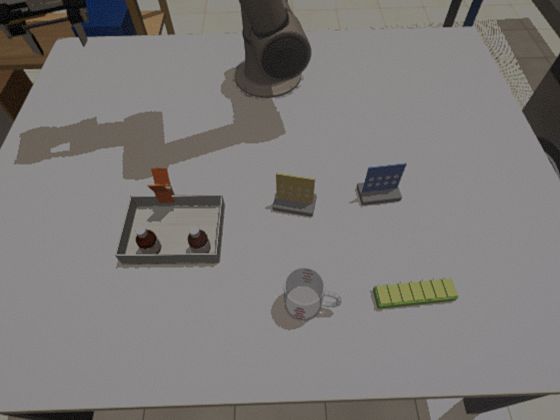

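The top view shows the clip at about (390,257) on the tray's near rim, the yellow card at (270,252) and the blue card at (190,262). The organizer is at (183,163), the cup at (267,158) and the bottles at (352,209) and (395,211). The scene view agrees: clip (162,187), yellow card (295,188).

```bash
cat > m.py <<'E'
from h import *
def masks(c):
    hsv=cv2.cvtColor(c["image"],cv2.COLOR_RGB2HSV); h,s,v=[hsv[...,i].astype(int) for i in range(3)]
    return {"orange":(h>=3)&(h<=14)&(s>150)&(v>120),"yellow":(h>=19)&(h<=30)&(s>110)&(v>60)}
E
python3 - <<'E'
from m import *
for n in("top","scene"):
    c=dict(np.load(n+"1.npz")); W=cloud(c); ok=np.isfinite(W[...,0])
    M=masks(c)
    box=(abs(W[...,0]-480)<250)&(abs(W[...,1])<450)&(W[...,2]>5)
    for k,m in M.items():
        P=W[m&ok&box]; 
        if k=="yellow": P=P[(P[:,2]>20)]
        print(n,k,len(P),"min",P.min(0).round(),"max",P.max(0).round(),"med",np.median(P,0).round())
        if k=="orange":
            for a,b in((90,140),(75,90),(40,75)):
                Q=P[(P[:,2]>a)&(P[:,2]<=b)&(P[:,1]<-150)]
                if len(Q): print(a,b,len(Q),Q.mean(0).round(1),Q.min(0).round(),Q.max(0).round())
        else:
            Q=P[P[:,1]<100] if n=="top" else P
            Q=Q[(Q[:,2]>60)]; r=cv2.fitLine(Q[:,:2].astype(np.float32),cv2.DIST_HUBER,0,.01,.01).ravel()
            t=(Q[:,:2]-r[2:])@r[:2]; print("line",r, "yaw of y deg",np.degrees(np.arctan2(r[1],r[0])),"ends",r[2:]+r[:2]*t.min(),r[2:]+r[:2]*t.max(),Q[:,2].max())
    # tray rim
    box=(W[...,2]>38)&(W[...,2]<50)&(W[...,1]<-90)&(W[...,1]>-400)&(W[...,0]>380)&(W[...,0]<650)&ok&~M["orange"]
    Q=W[box]; r=cv2.minAreaRect(Q[:,:2].astype(np.float32)); print("tray",len(Q),r)
    N=Q[Q[:,0]<np.percentile(Q[:,0],1)+8]; r=cv2.fitLine(N[:,:2].astype(np.float32),cv2.DIST_HUBER,0,.01,.01).ravel(); print("near rim",len(N),r,np.median(N,0))
c=dict(np.load("top1.npz"))
im=c["image"][...,::-1]
a=cv2.resize(im[225:285,230:310],(800,600)[:2],interpolation=cv2.INTER_NEAREST)
cv2.imwrite("pics/crop1.png",np.hstack([cv2.resize(im[225:285,240:300],(400,400)),cv2.resize(im[225:285,360:420],(400,400))]))
E
```

```text
Traceback (most recent call last):
ValueError: zero-size array to reduction operation minimum which has no identity
```

```bash
python3 - <<'E'
from m import *
for n,pts in(("top",[(390,257),(270,252),(270,262),(335,230),(300,330),(386,250)]),("scene",[(162,187),(295,188),(163,177),(220,200)])):
    c=dict(np.load(n+"1.npz")); W=cloud(c); hsv=cv2.cvtColor(c["image"],cv2.COLOR_RGB2HSV)
    print(c["cx"],c["cy"],c["fy"],(c["depth"]==0).mean())
    for u,v in pts: print(n,u,v,W[v,u].round(),c["depth"][v,u],hsv[v,u],c["image"][v,u])
    for k,m in masks(c).items(): print(k,m.sum(), (m&(c["depth"]>0)).sum())
E
```

```text
286.1576763408599 207.51627513169538 457.12834283564376 0.003860544217687075
top 390 257 [ 501. -250.   80.] 1168.2998 [ 60   7 105] [102 105 102]
top 270 252 [512.  60.  19.] 1231.9131 [75 10 50] [48 50 49]
top 270 262 [485.  59.  17.] 1231.6353 [60  6 89] [87 89 87]
top 335 230 [ 571. -113.   44.] 1211.8925 [80  8 97] [94 97 96]
top 300 330 [305. -22.   4.] 1225.2393 [107  18 129] [120 124 129]
top 386 250 [ 519. -236.   97.] 1152.7302 [ 12 244  92] [92 39  4]
orange 0 0
yellow 29 29
283.25633983121855 214.0136150835269 379.98188662278295 0.003920068027210884
scene 162 187 [ 527. -232.  110.] 838.98004 [  7 159  61] [61 32 23]
scene 295 188 [511.  64.  71.] 883.0067 [ 23 105  80] [80 72 47]
scene 163 177 [ 488. -239.   97.] 871.785 [ 10 195  98] [98 48 23]
scene 220 200 [ 507. -117.   27.] 920.77606 [21 18 98] [98 96 91]
orange 6 6
yellow 520 520
```

```bash
cat > m.py <<'E'
from h import *
def masks(c):
    hsv=cv2.cvtColor(c["image"],cv2.COLOR_RGB2HSV); h,s,v=[hsv[...,i].astype(int) for i in range(3)]
    return {"orange":((h<=15)|(h>175))&(s>130)&(v>45),"yellow":(h>=19)&(h<=30)&(s>90)&(v>40)}
E
cat > a.py <<'E'
from m import *
for n in("top","scene"):
    c=dict(np.load(n+"1.npz")); W=cloud(c); ok=np.isfinite(W[...,0])
    M=masks(c)
    P=W[M["orange"]&ok&(abs(W[...,1]+250)<60)&(abs(W[...,0]-505)<50)&(W[...,2]>50)]
    print(n,"orange",len(P),P.min(0).round(),P.max(0).round())
    for a,b in((105,130),(90,105),(75,90),(50,75)):
        Q=P[(P[:,2]>a)&(P[:,2]<=b)]
        if len(Q)>2: print(a,b,len(Q),Q.mean(0).round(1),Q.min(0).round(),Q.max(0).round())
    P=W[M["yellow"]&ok&(abs(W[...,1]-60)<80)&(abs(W[...,0]-505)<80)&(W[...,2]>60)]
    print("yellow",len(P),P.min(0).round(),P.max(0).round())
    for Q in (P,P[P[:,2]>95]):
        if len(Q)<5: continue
        r=cv2.fitLine(Q[:,:2].astype(np.float32),cv2.DIST_HUBER,0,.01,.01).ravel()
        t=(Q[:,:2]-r[2:])@r[:2]; print("line",r,"deg",np.degrees(np.arctan2(r[1],r[0])),"ends",r[2:]+r[:2]*t.min(),r[2:]+r[:2]*t.max(),Q[:,2].mean())
    # foot
    Q=W[ok&(abs(W[...,1]-60)<75)&(abs(W[...,0]-505)<60)&(W[...,2]>11)&(W[...,2]<25)&~M["yellow"]]
    print("foot",len(Q),cv2.minAreaRect(Q[:,:2].astype(np.float32)))
    box=(W[...,2]>38)&(W[...,2]<51)&(W[...,1]<-90)&(W[...,1]>-400)&(W[...,0]>430)&(W[...,0]<680)&ok&~M["orange"]
    Q=W[box]; print("tray",len(Q),cv2.minAreaRect(Q[:,:2].astype(np.float32)))
    N=Q[Q[:,0]<np.percentile(Q[:,0],3)+10]
    if len(N)>5:
        r=cv2.fitLine(N[:,:2].astype(np.float32),cv2.DIST_HUBER,0,.01,.01).ravel(); print("near rim",len(N),r,np.median(N,0))
ct=dict(np.load("top1.npz"))["image"];cs=dict(np.load("scene1.npz"))["image"]
f=lambda im,u,v:cv2.resize(im[v-25:v+25,u-25:u+25],(400,300) and (290,290),interpolation=cv2.INTER_CUBIC)
o=np.vstack([np.hstack([f(ct,270,252),f(ct,388,255)]),np.hstack([f(cs,295,190),f(cs,162,187)])])
cv2.imwrite("pics/crop1.png",np.clip(o[...,::-1]*1.5,0,255).astype(np.uint8))
E
python3 a.py
```

```text
top orange 182 [ 479. -263.   55.] [ 526. -227.  120.]
105 130 51 [ 500.9 -245.5  111.5] [ 479. -262.  105.] [ 526. -229.  120.]
90 105 66 [ 502.7 -244.8   98. ] [ 481. -263.   91.] [ 521. -228.  105.]
75 90 56 [ 502.2 -243.8   83.4] [ 488. -260.   77.] [ 516. -227.   90.]
50 75 9 [ 501.6 -237.6   65.2] [ 493. -254.   55.] [ 511. -229.   75.]
yellow 22 [500.  23. 101.] [517.  98. 111.]
line [2.2103287e-01 9.7526634e-01 5.0874924e+02 6.4478294e+01] deg 77.23029 ends [499.38003282  23.13842762] [516.44573517  98.43765719] 107.99023557461406
line [2.2103287e-01 9.7526634e-01 5.0874924e+02 6.4478294e+01] deg 77.23029 ends [499.38003282  23.13842762] [516.44573517  98.43765719] 107.99023557461406
foot 755 ((507.2896728515625, 61.6086540222168), (99.55793762207031, 60.05233383178711), 76.61426544189453)
tray 380 ((577.0947265625, -222.02740478515625), (219.25225830078125, 168.38194274902344), 88.79285430908203)
near rim 76 [ 2.1601621e-02  9.9976665e-01  5.0307019e+02 -2.1163257e+02] [ 502.98961145 -198.3966377    43.83624019]
scene orange 450 [ 479. -263.   50.] [ 529. -226.  118.]
105 13
[... 279 characters left out ...]
6.   75.]
yellow 458 [498.  20.  60.] [521. 104. 113.]
line [2.3341864e-01 9.7237635e-01 5.0974118e+02 6.2976978e+01] deg 76.50157 ends [499.53139157  20.44499786] [519.66689192 104.32554817] 89.56399972465843
line [2.3167790e-01 9.7279257e-01 5.1139972e+02 7.0353180e+01] deg 76.60412 ends [499.51497722  20.45032579] [519.23501289 103.25280161] 103.8378353043038
foot 532 ((509.2682800292969, 63.03471755981445), (99.71310424804688, 63.02257537841797), 76.61222839355469)
tray 872 ((578.85400390625, -221.1553192138672), (221.36512756347656, 169.656982421875), 88.94023132324219)
near rim 214 [ 2.2723939e-02  9.9974179e-01  5.0494479e+02 -2.1733398e+02] [ 505.03074814 -210.43845867   43.29280339]
```

View pics/crop1.png

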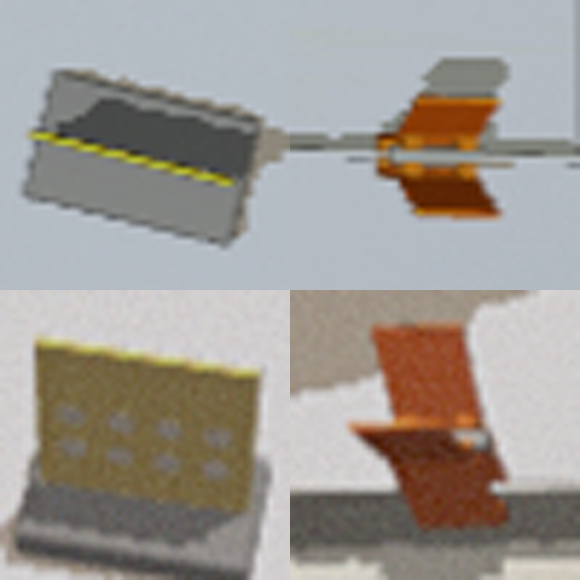

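Measured points:
- **Clip:** pin over (503, -245), top at about 117 (expected 117), yaw about -1.2°.
- **Tray:** 219 x 168, which fits.
- **Yellow card:** centre (508.3, 62), top edge at about 110, foot 99.6 x 60, yaw about -13.4°. These all fit the given sizes.

Next I work out the approach.

```bash
cat > go.py <<'E'
import sys; from h import *
from scipy.spatial.transform import Rotation as R
def go(x,y,z,yawdeg):
    o=get_obs(); A=R.from_euler("xyz",o["tcp_rot"]); B=R.from_euler("xyz",[180,0,yawdeg],degrees=True)
    print("t",o["time"],"turn",(A.inv()*B).as_rotvec(degrees=True).round(2),"shift",(A.inv().apply(np.array([x,y,z])-o["tool_pos"])/1000).round(4),
      "now",o["tool_pos"].round(1),np.degrees(o["tcp_rot"]).round(2),"grip",round(o["grip_width"],1),round(o["finger_force"],1),o["contact_force"].round(1))
if __name__=="__main__": go(*map(float,sys.argv[1:]))
E
python3 go.py 503 -245 200 88.8
```

```text
t 0.1 turn [-6.000e-02 -6.000e-02 -6.882e+01] shift [ 0.3889 -0.1225  0.0263] now [ 179.4 -493.   226.1] [-1.7992e+02 -1.0000e-02  1.9980e+01] grip 91.5 0.0 [ 0.2 -0.1 -0.3]
```

```bash
python3 -m handwheel '[[[0,0,-8],[0.045,-0.014,0],1],[[0,0,-16],[0.09,-0.028,0],1],[[0,0,-24],[0.135,-0.042,0],1],[[0,0,-32],[0.18,-0.057,0],1],[[0,0,-40],[0.225,-0.071,0.005],1],[[0,0,-48],[0.27,-0.085,0.01],1],[[0,0,-56],[0.315,-0.099,0.015],1],[[0,0,-63],[0.355,-0.112,0.02],1],[[0,0,-68.8],[0.389,-0.1225,0.026],1],[[0,0,-68.8],[0.389,-0.1225,0.026],1],[[0,0,-68.8],[0.389,-0.1225,0.026],1],[[0,0,-68.8],[0.389,-0.1225,0.026],1]]'; python3 go.py 503 -245 92 88.8
```

```text
time: 1.3
tool_pos: [502.4, -245.9, 200.6]
tcp_rot: [-3.141, 0.0, 1.548]
contact_force: [0.5, 0.5, -0.2]
grip_width: 92.0
finger_force: 0.0
t 1.3 turn [-0.04  0.01 -0.11] shift [0.0009 0.0006 0.1086] now [ 502.4 -245.9  200.6] [-1.7996e+02  1.0000e-02  8.8690e+01] grip 92.0 0.0 [ 0.5  0.5 -0.2]
```

```bash
python3 -m handwheel '[[[0,0,0],[0.001,0.0005,0.03],1],[[0,0,0],[0.001,0.0005,0.06],1],[[0,0,0],[0.001,0.0005,0.08],1],[[0,0,0],[0.001,0.0005,0.095],1],[[0,0,0],[0.001,0.0005,0.105],1],[[0,0,0],[0.001,0.0005,0.108],1],[[0,0,0],[0.001,0.0005,0.108],1],[[0,0,0],[0.001,0.0005,0.108],1]]'; python3 - <<'E'
from h import *
c=capture("scene"); t=capture("top"); np.savez("scene2.npz",**c)
f=lambda im,u,v:cv2.resize(im[v-45:v+45,u-45:u+45],(400,400),interpolation=cv2.INTER_CUBIC)
cv2.imwrite("pics/b.png",np.clip(np.hstack([f(c["image"],162,180),f(t["image"],388,255)])[...,::-1]*1.4,0,255).astype(np.uint8))
E
```

```text
time: 2.1
tool_pos: [504.0, -244.9, 93.6]
tcp_rot: [3.14, 0.001, 1.549]
contact_force: [0.1, 0.0, 0.5]
grip_width: 91.6
finger_force: 0.0
```

View pics/b.png

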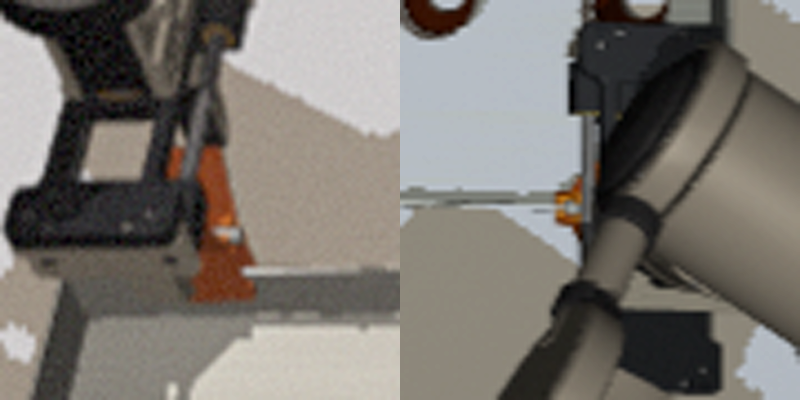

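The fingers straddle the clip: the body end (crop left, about (100,220)) is over the tray, clear of it, and the orange handles are between the fingers. I close now.

```bash
python3 -m handwheel '[[[0,0,0],[0,0,0],0.5],[[0,0,0],[0,0,0],0.3],[[0,0,0],[0,0,0],0.1],[[0,0,0],[0,0,0],0],[[0,0,0],[0,0,0],0],[[0,0,0],[0,0,0],0],[[0,0,0],[0,0,0],0],[[0,0,0],[0,0,0],0],[[0,0,0],[0,0,0],0],[[0,0,0],[0,0,0],0],[[0,0,0],[0,0,0],0],[[0,0,0],[0,0,0],0]]'; python3 go.py 503 -245 92 88.8
```

```text
time: 3.4
tool_pos: [503.7, -244.3, 92.7]
tcp_rot: [-3.142, 0.0, 1.55]
contact_force: [0.2, -0.2, -0.1]
grip_width: 19.3
finger_force: 30.0
t 3.4 turn [-0.    0.   -0.02] shift [-0.0007 -0.0007  0.0007] now [ 503.7 -244.3   92.7] [-180.      0.     88.78] grip 19.3 30.0 [ 0.2 -0.2 -0.1]
```

```bash
python3 -m handwheel '[[[0,0,0],[0,0,-0.005],0],[[0,0,0],[0,0,-0.015],0],[[0,0,0],[0,0,-0.03],0],[[0,0,0],[0,0,-0.05],0],[[0,0,0],[0,0,-0.07],0],[[0,0,0],[0,0,-0.09],0],[[0,0,0],[0,0,-0.105],0],[[0,0,0],[0,0,-0.115],0],[[0,0,0],[0,0,-0.12],0],[[0,0,0],[0,0,-0.12],0],[[0,0,0],[0,0,-0.12],0]]'; python3 go.py 509 30 212 76.6
```

```text
time: 4.5
tool_pos: [503.4, -244.1, 212.1]
tcp_rot: [-3.141, -0.001, 1.55]
contact_force: [0.0, 0.3, 0.2]
grip_width: 19.5
finger_force: 30.0
t 4.5 turn [-0.06 -0.02 12.18] shift [ 2.742e-01 -2.000e-04  2.000e-04] now [ 503.4 -244.1  212.1] [-1.7994e+02 -3.0000e-02  8.8780e+01] grip 19.5 30.0 [0.  0.3 0.2]
```

```bash
python3 -m handwheel '[[[0,0,1],[0.015,0,0],0],[[0,0,3],[0.045,0,0],0],[[0,0,5],[0.08,0.0,0],0],[[0,0,7],[0.12,0,0],0],[[0,0,9],[0.16,0,0],0],[[0,0,11],[0.2,0,0],0],[[0,0,12.2],[0.24,0,0],0],[[0,0,12.2],[0.27,0,0],0],[[0,0,12.2],[0.29,0,0],0],[[0,0,12.2],[0.302,0,0],0],[[0,0,12.2],[0.306,0,0],0],[[0,0,12.2],[0.306,0,0],0]]'; python3 -m handwheel '[[[0,0,0],[0,0,0],0],[[0,0,0],[0,0,0],0]]'; python3 go.py 508.5 62 150 76.6
cat > look.py <<'E'
import sys; from m import *
k=sys.argv[1]; o=get_obs(); tcp=o["tool_pos"]
ims=[]
for n in("scene","top"):
    c=capture(n); np.savez(n+k+".npz",**c); W=cloud(c); ok=np.isfinite(W[...,0]); M=masks(c)
    near=ok&(abs(W[...,0]-508)<70)&(abs(W[...,1]-62)<70)
    a=np.radians(-13.4); ex=np.array([np.cos(a),np.sin(a)]); ey=np.array([-np.sin(a),np.cos(a)])
    z0=tcp[2]-17
    for name in("orange","yellow"):
        P=W[near&M[name]&(W[...,2]>60)]; 
        if len(P)<3: print(n,name,len(P)); continue
        L=np.c_[(P[:,:2]-tcp[:2])@ex,(P[:,:2]-tcp[:2])@ey,P[:,2]-z0]
        print(n,name,len(P),"rel tcp, along card x,y, z-pin: min",L.min(0).round(1),"max",L.max(0).round(1))
        for lo in range(-60,60,10):
            Q=L[(L[:,2]>=lo)&(L[:,2]<lo+10)]
            if len(Q)>4: print("   z",lo,len(Q),"x",Q[:,0].min().round(1),np.median(Q[:,0]).round(1),Q[:,0].max().round(1),"y",Q[:,1].min().round(1),Q[:,1].max().round(1))
    im=c["image"]; u,v=(295,165) if n=="scene" else (270,252)
    ims.append(cv2.resize(im[v-45:v+45,u-45:u+45],(400,400),interpolation=cv2.INTER_CUBIC))
cv2.imwrite("pics/l%s.png"%k,np.clip(np.hstack(ims)[...,::-1]*1.4,0,255).astype(np.uint8))
E
python3 look.py 3
```

```text
time: 5.7
tool_pos: [510.1, 61.4, 212.3]
tcp_rot: [-3.141, 0.0, 1.337]
contact_force: [1.1, -1.1, -0.8]
grip_width: 19.4
finger_force: 30.0
time: 5.9
tool_pos: [510.2, 60.6, 212.6]
tcp_rot: [-3.142, 0.0, 1.335]
contact_force: [-0.6, -0.2, -0.9]
grip_width: 19.1
finger_force: 30.0
t 5.9 turn [-0.    0.02 -0.09] shift [ 0.0009 -0.002   0.0626] now [510.2  60.6 212.6] [-1.800e+02  2.000e-02  7.651e+01] grip 19.1 30.0 [-0.6 -0.2 -0.9]
scene orange 287 rel tcp, along card x,y, z-pin: min [-17.7 -17.8 -44.2] max [26.2 16.2 -3.2]
   z -50 27 x -17.4 23.7 26.2 y -17.8 15.0
   z -40 70 x -17.7 21.3 24.4 y -16.1 14.4
   z -30 64 x 14.2 17.6 20.8 y -16.7 15.1
   z -20 78 x 9.9 14.1 17.0 y -17.3 16.2
   z -10 48 x 8.6 10.8 14.2 y -17.4 16.0
scene yellow 482 rel tcp, along card x,y, z-pin: min [ -11.8  -42.1 -135.6] max [ 42.9  44.9 267.7]
top orange 0
top yellow 1
```

View pics/l3.png

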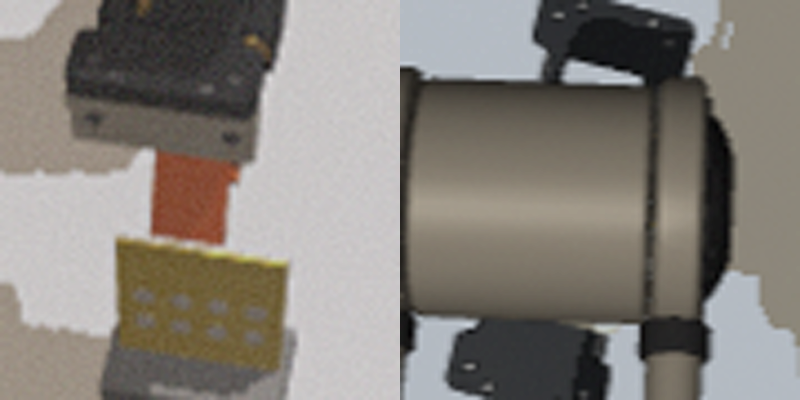

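The clip hangs upright and wide open (crop, orange (190,195)), above the middle of the yellow card's edge (200,250). Its far jaw face is 25 mm from the tool axis, as it should be. I'll compute the card's offset in the same image.

```bash
python3 - <<'E'
from m import *
tcp=get_obs()["tool_pos"]; a=np.radians(-13.4); ex=np.array([np.cos(a),np.sin(a)]); ey=np.array([-np.sin(a),np.cos(a)])
for k in("scene1","scene3"):
    c=dict(np.load(k+".npz"));W=cloud(c);M=masks(c)["yellow"]&np.isfinite(W[...,0])
    P=W[M&(W[...,2]>40)&(W[...,2]<112)&(abs(W[...,0]-508)<30)&(abs(W[...,1]-62)<60)]
    d=P[:,:2]-tcp[:2]; x=d@ex;y=d@ey
    r=np.polyfit(y,x,1); print(k,len(P),"face x at centre",np.median(x).round(2),"y mid",((y.min()+y.max())/2).round(2),y.min().round(1),y.max().round(1),"slope deg",np.degrees(r[0]).round(2))
    for lo in(40,60,80,95): s=(P[:,2]>lo)&(P[:,2]<lo+18); print(lo,np.median(x[s]).round(2))
E
python3 go.py 508.1 62.4 175 76.6
```

```text
scene1 573 face x at centre -0.98 y mid 1.35 -41.8 44.5 slope deg 0.15
40 -1.0
60 -0.81
80 -1.0
95 -1.09
scene3 591 face x at centre -0.95 y mid 1.19 -42.3 44.7 slope deg -0.09
40 -0.91
60 -0.87
80 -1.0
95 -0.91
t 6.0 turn [ 0.    0.01 -0.08] shift [ 0.001  -0.0024  0.0377] now [510.2  60.8 212.7] [1.800e+02 1.000e-02 7.652e+01] grip 19.3 30.0 [ 0.8 -1.  -0.4]
```

```bash
python3 -m handwheel '[[[0,0,0],[0.001,-0.001,0],0],[[0,0,0],[0.002,-0.002,0],0],[[0,0,0],[0.002,-0.002,0.005],0],[[0,0,0],[0.002,-0.002,0.012],0],[[0,0,0],[0.002,-0.002,0.02],0],[[0,0,0],[0.002,-0.002,0.03],0],[[0,0,0],[0.002,-0.002,0.04],0],[[0,0,0],[0.002,-0.002,0.048],0],[[0,0,0],[0.002,-0.002,0.055],0],[[0,0,0],[0.002,-0.002,0.06],0],[[0,0,0],[0.002,-0.002,0.063],0],[[0,0,0],[0.002,-0.002,0.064],0]]'; python3 -m handwheel '[[[0,0,0],[0,0,0],0],[[0,0,0],[0,0,0],0]]'; python3 look.py 4
python3 - <<'E'
from m import *
c=dict(np.load("scene4.npz"));im=c["image"];W=cloud(c)
tcp=get_obs()["tool_pos"];print(get_obs()["contact_force"],tcp)
cv2.imwrite("pics/l5.png",np.clip(cv2.resize(im[145:225,240:350],(770,560),interpolation=cv2.INTER_CUBIC)[...,::-1]*1.4,0,255).astype(np.uint8))
E
```

```text
time: 7.2
tool_pos: [508.7, 64.0, 148.5]
tcp_rot: [-3.141, 0.0, 1.337]
contact_force: [-0.2, -0.8, -0.2]
grip_width: 18.7
finger_force: 30.0
time: 7.4
tool_pos: [508.9, 64.0, 149.0]
tcp_rot: [3.141, -0.0, 1.337]
contact_force: [0.4, -0.4, -0.4]
grip_width: 19.1
finger_force: 30.0
scene orange 230 rel tcp, along card x,y, z-pin: min [  0.8 -23.9 -65.6] max [26.2 17.3 -9.3]
   z -50 39 x 19.1 24.0 26.2 y -17.2 17.2
   z -40 60 x 17.5 21.0 24.4 y -17.5 17.1
   z -30 69 x 2.2 17.2 23.4 y -21.1 17.2
   z -20 59 x 11.3 14.3 17.1 y -18.5 17.3
scene yellow 246 rel tcp, along card x,y, z-pin: min [-11.2 -45.3 -71.8] max [ 42.   41.6 114.9]
   z -60 46 x -1.6 0.9 3.0 y -42.7 41.6
   z -50 55 x -0.5 1.2 3.4 y -45.3 41.6
   z -40 56 x -1.4 0.9 3.2 y -44.9 41.0
   z -30 40 x -1.9 1.1 4.1 y -44.6 40.6
top orange 0
top yellow 0
[-0.13862323  0.35450124 -1.26486694] [508.87471294  64.01343784 148.98661684]
```

View pics/l5.png

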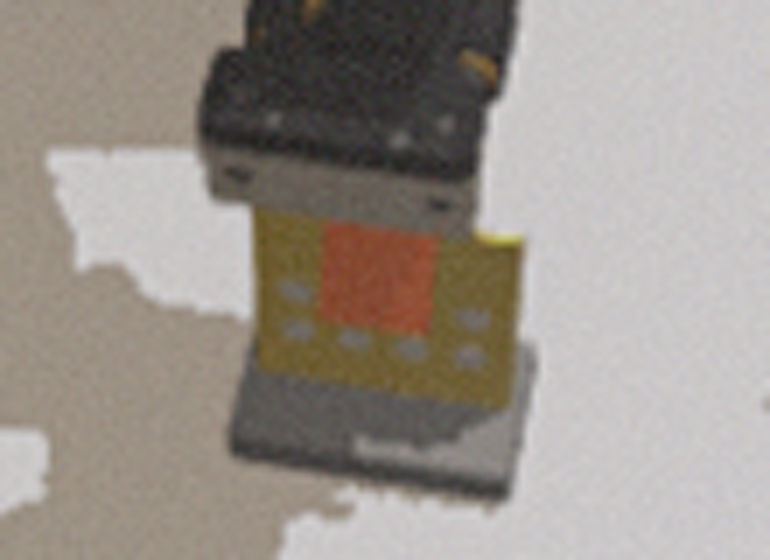

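The far jaw (orange, crop (375,280)) hangs in front of the yellow card, with the card's edge inside the gape. The card plane is 0.5 mm from the jaw midplane and the entry is about 20 mm. The clip sits 1.5 mm off the middle along the card, so I correct that and settle.

```bash
python3 -m handwheel '[[[0,0,0],[-0.0007,0,0],0],[[0,0,0],[-0.0015,0,0],0],[[0,0,0],[-0.0015,0,0],0],[[0,0,0],[-0.0015,0,0],0],[[0,0,0],[-0.0015,0,0],0]]' && python3 look.py 6 | grep -A6 scene && python3 - <<'E'
from h import *
o=get_obs(); print(o["contact_force"],o["grip_width"],np.abs(o["dq"]).max()); print(close_job())
E
```

```text
time: 8.0
tool_pos: [508.4, 62.5, 148.7]
tcp_rot: [3.142, 0.0, 1.337]
contact_force: [0.0, 0.4, 0.1]
grip_width: 19.2
finger_force: 30.0
scene orange 232 rel tcp, along card x,y, z-pin: min [ -1.  -22.7 -46.8] max [ 27.4  17.2 -10.3]
   z -50 41 x -1.0 23.6 27.4 y -22.7 17.2
   z -40 66 x -0.1 20.9 24.6 y -22.4 16.2
   z -30 63 x 4.2 17.2 20.5 y -21.5 17.2
   z -20 62 x 10.5 14.0 19.2 y -17.4 16.8
scene yellow 244 rel tcp, along card x,y, z-pin: min [-10.9 -43.3 -71.4] max [ 42.1  43.5 116.9]
   z -60 43 x -0.4 1.1 4.0 y -41.2 43.5
   z -50 55 x -1.0 1.8 3.8 y -43.3 43.3
   z -40 61 x -0.9 1.3 3.4 y -43.1 42.5
   z -30 40 x -0.3 1.1 3.0 y -43.1 41.9
top orange 0
top yellow 0
[ 0.07814131  0.18471524 -0.50260817] 18.98169902141029 0.0019979235121182597
the job is handed in; nothing more can be done
None
```

The job is handed in at about 8 s: the gripper holds the clip wide open over the middle of the yellow card's top edge, in line with the card, with the edge about 20 mm inside the gape, within about 1 mm of midway, and no contact force felt.

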